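# Load the guarded test nest and relatch its hatch

## Task

Push the touch-latched hatch of the sloping tester at the free edge so that it springs open, then lay the longest of the three green terminal blocks lying along the front of the bench in the nest inside, base down and lengthwise along the slope. Swing the hatch shut and push it once more until it catches and stays closed, and leave the other two blocks and the tape roll where they are.

Things in the scene. Friction and masses are not known exactly. Their poses are not given: they have to be found in the camera images.
- tester: grey desk console (insulation tester), black end cheeks, 148 mm wide, 186 mm deep, 42 mm high in front, 140 mm at the back, fixed to the bench; its panel slopes up away from the robot at 30 degrees to the bench. The hatch covers the panel's upper part, display, knob and switch lie below it. Origin under its centre on the bench, x to its back, y to its left, z up.
- hatch_hinge (a point): middle of the hinge axis (along y) at the top of the panel, 8 mm out from the panel; fixed. x up the slope, y left, z square out of the panel (toward the robot and up). Hatch: aluminium frame with clear window, 100 mm wide, from the axis 118 mm down to its free edge; outer face 3 mm above the axis, inner face 2 mm below; a latch tongue 18 mm wide stands 30 mm out of the inner face near the free edge.
- hatch (a joint): hatch angle, rad: 0 latched shut, parallel to the panel; 1.95 open against its stop, nearly upright; -0.05 pushed in to its rubber stop. Once unlatched, a weak damped spring swings it open to 1.95 in about 2 s if the way is clear; pushing it shut takes 1 to 3 N at the free edge all the way to the rubber stop.
- press_pad (a point): centre of the round black rubber pad (20 mm) on the hatch's outer face, 101 mm from the hinge axis, 17 mm from the free edge: push here. Moves with the hatch; x toward the hinge, z out of the outer face. Touch latch: a push to 4 to 5 mm past the latched position (its stop is at 5 mm), then letting go, releases a latched hatch or latches an open one; a push of under 3 mm changes nothing.
- nest (a point): centre of the nest's floor in the well under the hatch, 54 mm down the slope from the hinge axis, 26 mm below the panel. x up the slope, y left, z square out of the floor (30 degrees off vertical). For a block 60 mm long along x: end stops 72 mm apart, corner cheeks 30 mm apart, all 9 mm high; the middle 44 mm is open at both sides for fingers. Well 92 mm wide, from 40 mm below to 46 mm above this point.
- terminal_c_mid (a point): longest green pluggable terminal block, 60 mm long (its y axis), 21 mm deep (x) and 19 mm high (z), standing on its base with the screw heads up; seen from the end it is stepped, 19 mm high over its rear (+x) half and 12 mm over its front half. The point is at its centre, half-way up. This is the one to load, either way round.
- terminal_a_mid (a point): middle green pluggable terminal block, 45 mm long (its y axis), 21 mm deep (x) and 19 mm high (z), standing on its base with the screw heads up; seen from the end it is stepped, 19 mm high over its rear (+x) half and 12 mm over its front half. The point is at its centre, half-way up. To be left alone.
- terminal_b_mid (a point): shortest green pluggable terminal block, 30 mm long (its y axis), 21 mm deep (x) and 19 mm high (z), standing on its base with the screw heads up; seen from the end it is stepped, 19 mm high over its rear (+x) half and 12 mm over its front half. The point is at its centre, half-way up. To be left alone.
- tape_blue: roll of tape lying flat, 70 mm across, 24 mm high, origin under its centre. To be left alone.

How it is judged:
By the outcome, as a careful person would: the job done as asked, in the order asked, and still so for the second after the job is handed in, with the robot touching nothing.
It also fails if it takes over 56 s, if anything falls off the work surface, if the arm or the gripper's body presses on something with over 40 N, if the wrist force passes 120 N, or if a joint passes its speed limit or range.

## Robot

A 6-joint arm with a two-finger parallel gripper is mounted at the origin on a cart in front of the work surface, level with it; the furniture and walls round the work are solid. World frame = base frame: x ahead of the robot, y to its left, z up, the work surface at z = 0. Lengths are in m, angles in rad, forces in N, time in s.
With the tool pointing down it reaches from about 0.375 to 0.975 m from the base axis. Payload 3.8 kg.
Tool frame: the origin (TCP) lies between the finger pads; the fingertips stand 22 mm ahead of it and the grasp point (between the pads) lies 3 mm ahead of it; z points along the fingers, y is the direction in which the jaws open and shut (so a half turn about z gives the same grasp; the last joint's range is limited). The gripper opens to 85 mm and grips with 20 to 120 N. Pads are 22 mm wide; open, the fingers measure 114 mm over their backs; the gripper's body (76 mm by 85 mm) begins 54 mm behind the grasp point. The pads swing forward as they close: fully open they stand 13 mm farther back than shut.
Start: joints at [-1.253, 0.264, 1.604, -0, 1.274, -0.037], TCP at [0.234, -0.633, 0.253] pointing down, gripper open.
Joint ranges: [-2.63, 2.63], [-0.94, 2.18], [0.31, 2.57], [-1.31, 4.45], [0, 2.66], [-2.55, 2.55]. Speed limits (rad/s): [2.57, 2.57, 3.14, 3.14, 3.14, 3.14].

## Interface

Orientations are given as a rotation vector (axis times angle).
In Python, from workcell import * gives the robot as it stands.
- The arm moves only by the tool step_arm, never from a script. Its argument "motion" is a list that holds one entry, the list of rows, each a list of 7 numbers: the finger opening in m, from 0 to 0.0854, then the shift along the world's x, y, z in m, then the turn, a rotation vector about the world's x, y, z in degrees. A call has exactly 8 rows; each row is the pose to reach, as a shift and turn from the pose measured when the call began; what a row does not reach only later rows make up. A row lasts 1/8 s, in which the tool goes at most 62.5 mm and 10.7 degrees, less where a joint would pass 70% of its speed; a pose out of reach is approached as far as the arm can. A call with a gripper value outside its range is refused whole. The fingers move at their own pace and stop on an object; "newtons" is the grip in N (left out, the last holds). Time passes only in rows, so rows that repeat a pose let the fingers close, or fill a call up. It gives the time, the measured TCP pose, the force and the opening at its end, in the units of the state.
- read_state(): the state, without advancing time (a new reading comes with each control period).
- read_camera(name): name is "side" or "top" or "wrist"; returns (picture, depth): 480x640x3 uint8, blue, green, red; 480x640 float32, m along the optical axis (not along the pixel's ray), 0 where there is no reading.
- get_calibration(name): a dict with "K" (3x3 intrinsics, pixels), "world_from_camera" (4x4, takes a point from camera to world coordinates). Camera axes: x right, y down, z forward; pixel columns grow to the right and rows downward; lengths in m; the calibration is good to about 2 mm. A picture is of the moment at which its call begins: read the wrist's pose just before it. get_calibration takes no time and is no camera call; for the wrist camera it gives the pose at the moment of the call.
- finish_job(): hands the job in, once; it reports no verdict.
Trained networks look in the newest picture that a camera, given by its name, has taken for a name from the list of things; names that differ only in an ending like _2 or _b are one class to them, and where a whole thing is asked for, a point or a joint stands for the part that bears it (a point fixed in the world has none). Each returns a list of dicts, best first, with "score" (0 to 1); they miss things now and then, are a little off and sometimes report something else, mostly with a low value. They report only what shows in the picture. A call takes as long as a camera call.
- spot_in(camera, thing): "xyz" ([x, y, z] in m, in the coordinates of the camera as it stood for that picture, good to about 4 mm: the middle of the surface that is visible of it).
- regions_of(camera, thing): "region" (480x640 bool, what is visible of it).
The state is a dict: "time": time; "q": joint angles; "joint_vel": joint speeds; "joint_torque": joint torques, N m; "tool_pos": TCP position; "tcp_rot": TCP orientation; "wrist_force": force on the tool from outside, world axes, zero at the start; "torque": the same for the moment, N m; "width": opening from 0.0 (shut) to 1.0 (fully open).
Only numpy, scipy, OpenCV 4.12 (cv2) and the standard library are available. Lean on these libraries where they do the work, as an engineer would, in place of code of your own. Each camera call takes 0.05 s, during which the arm holds its last target. There are 200 camera calls.

## Working session

There is one attempt and no reset: what is moved stays moved. The work goes in short steps, Python scripts to look and compute and a tool call to move; the robot and the scene stay as the last step left them, time stands still between calls to the robot, and variables do not carry over. Pictures are saved under pics/ and viewed, on a budget of 10 in all, crops included, one or two more only if the job needs it, and the job is handed in when it is done.

Besides the shell and the picture viewer there is one more tool, called after "Request:" in YAML: its name, and indented under it one key for each argument. step_arm: Moves the arm, as the interface text tells. Its arguments: {"type":"object","properties":{"motion":{"type":"array"},"newtons":{"type":"number"}},"required":["motion"]}

```bash
mkdir -p pics; ls
cat > h.py <<'E'
from workcell import *
import numpy as np, cv2
from scipy.spatial.transform import Rotation as R
def pts(cam,mask,d):
    c=get_calibration(cam);K=np.array(c["K"]);T=np.array(c["world_from_camera"])
    v,u=np.nonzero(mask&(d>0));z=d[v,u]
    p=np.c_[(u-K[0,2])*z/K[0,0],(v-K[1,2])*z/K[1,1],z]
    return p@T[:3,:3].T+T[:3,3]
def w(cam,xyz):
    T=np.array(get_calibration(cam)["world_from_camera"]);return T[:3,:3]@np.array(xyz)+T[:3,3]
E
python3 - <<'E'
from h import *
s=read_state();print(s)
for c in("top","side"):
    im,d=read_camera(c);cv2.imwrite(f"pics/{c}0.png",im)
    for t in("tester","press_pad","terminal_c_mid","terminal_a_mid","tape_blue","hatch"):
        try:
            for r in spot_in(c,t)[:4]:print(c,t,round(r["score"],2),w(c,r["xyz"]).round(3))
        except Exception as e: print(c,t,e)
    T=np.array(get_calibration(c)["world_from_camera"]);print(T.round(3))
a=cv2.imread("pics/top0.png");b=cv2.imread("pics/side0.png")
E
```

```text
pics
{'time': 0.0, 'q': array([-1.25292111e+00,  2.64746372e-01,  1.60540297e+00, -1.63325840e-05,
        1.27370938e+00, -3.69082927e-02]), 'joint_vel': array([ 0.00104192,  0.00028072,  0.00081947, -0.00104286,  0.00141893,
       -0.00029373]), 'joint_torque': array([-1.05688399e-03, -5.15114307e+01, -3.67317259e+01, -1.94145014e-04,
        1.29094213e-02, -7.57029596e-06]), 'tool_pos': array([ 0.23425599, -0.63230177,  0.25195091]), 'tcp_rot': array([-3.09008482e+00, -5.53986288e-01,  5.22320967e-04]), 'wrist_force': array([-0.21393632,  0.7574871 , -0.54410745]), 'torque': array([-0.02447355,  0.02057366, -0.01140728]), 'width': 0.9997411179999314}
top tester 0.85 [0.539 0.291 0.1  ]
top press_pad 0.74 [0.541 0.303 0.11 ]
top terminal_c_mid 0.8 [ 0.43  -0.091  0.02 ]
top terminal_c_mid 0.38 [0.539 0.302 0.109]
top terminal_c_mid 0.27 [0.536 0.288 0.103]
top terminal_a_mid 0.67 [0.537 0.289 0.102]
top terminal_a_mid 0.51 [0.426 0.027 0.016]
top terminal_a_mid 0.2 [ 0.437 -0.335  0.022]
top tape_blue 0.84 [ 0.436 -0.337  0.021]
top hatch 0.91 [0.539 0.295 0.115]
[[-0.041 -0.977  0.211  0.301]
 [-0.999  0.039 -0.012 -0.008]
 [ 0.003 -0.211 -0.977  1.146]
 [ 0.     0.     0.     1.   ]]
side tester 0.69 [0.545 0.248 0.082]
side press_pad 0.9 [0.542 0.297 0.107]
side press_pad 0.34 [ 0.429 -0.094  0.009]
side terminal_c_mid 0.61 [ 0.43  -0.095  0.009]
side terminal_a_mid 0.51 [0.426 0.021 0.014]
side tape_blue 0.93 [ 0.435 -0.345  0.022]
side hatch 0.94 [0.535 0.301 0.102]
side hatch 0.49 [0.549 0.247 0.078]
[[ 0.985 -0.112  0.133  0.392]
 [-0.174 -0.658  0.733 -0.706]
 [ 0.005 -0.745 -0.667  0.747]
 [ 0.     0.     0.     1.   ]]
```

View pics/top0.png

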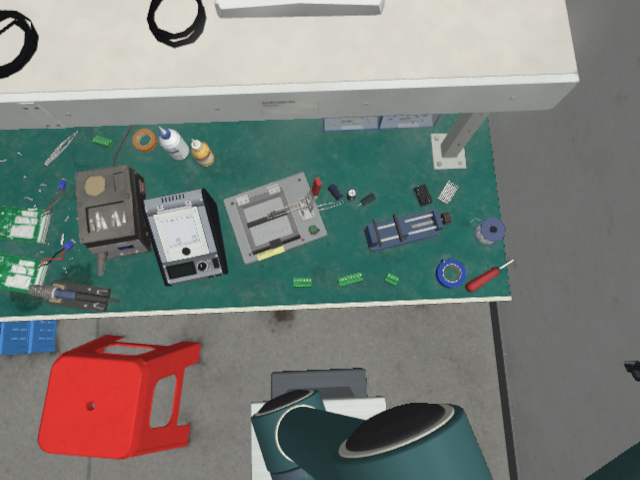

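View pics/side0.png

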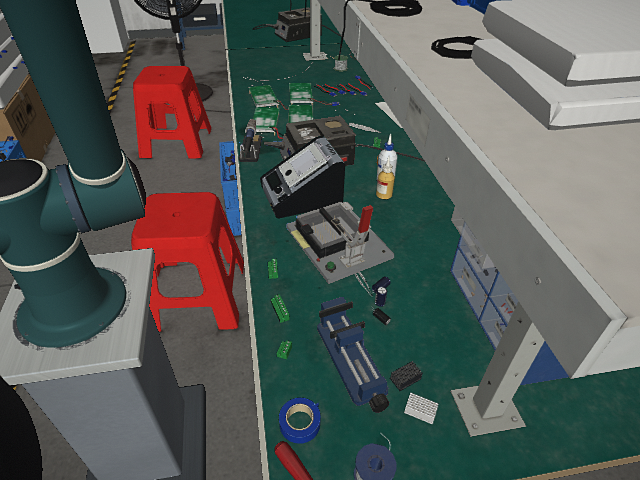

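The top view shows the tester at (187,237), turned a little; the three blocks lie at (302,282), (350,280) and (392,279), the middle one being the longest. Next I measure orientations from depth.

Run:
```python
from h import *
for c in("top","side"):
    im,d=read_camera(c)
    for t in("hatch","tester","terminal_c_mid","press_pad"):
        for r in regions_of(c,t)[:3]:
            m=r["region"]; p=pts(c,m,d)
            if len(p)<5: continue
            med=np.median(p,0); q=p[np.linalg.norm(p-med,axis=1)<.2]
            # robust plane
            for _ in range(8):
                m0=q.mean(0);n=np.linalg.svd(q-m0)[2][2];n*=np.sign(n[2]);e=abs((q-m0)@n);q=q[e<max(2*np.median(e),.0015)]
            rc=cv2.minAreaRect((p[:,:2]*1000).astype(np.float32))
            print(c,t,round(r["score"],2),len(p),"med",med.round(4),"n",n.round(3),"tilt",np.degrees(np.arccos(n[2])).round(1),"yaw",np.degrees(np.arctan2(-n[1],-n[0])).round(1),"rect",np.round(rc[0],1),np.round(rc[1],1),round(rc[2],1),"z",np.percentile(p[:,2],[2,98]).round(3))
im,d=read_camera("top");cv2.imwrite("pics/topc.png",cv2.resize(im[170:300,130:410],None,fx=2.8,fy=2.8,interpolation=cv2.INTER_CUBIC))
```

```text
top hatch 0.64 2263 med [0.5409 0.3004 0.1104] n [-0.479 -0.083  0.874] tilt 29.1 yaw 9.8 rect [542.9 302.7] [111.9 107.4] 9.1 z [0.08 0.14]
top tester 0.83 6372 med [0.5379 0.2917 0.099 ] n [-0.507 -0.099  0.856] tilt 31.1 yaw 11.1 rect [558.4 317. ] [242.5 182.9] 9.1 z [0.003 0.14 ]
top tester 0.23 123 med [ 0.4279 -0.193   0.0151] n [-0.325  0.241  0.915] tilt 23.8 yaw -36.5 rect [ 429.7 -193.7] [30.1 25.9] 59.0 z [0.002 0.023]
top terminal_c_mid 0.62 207 med [ 0.4313 -0.0905  0.0167] n [-0.528 -0.128  0.839] tilt 32.9 yaw 13.6 rect [431.8 -90.5] [23.  58.7] 15.2 z [0.008 0.023]
top press_pad 0.66 2168 med [0.5417 0.2988 0.1109] n [-0.478 -0.083  0.875] tilt 29.0 yaw 9.8 rect [541.7 301.2] [106.9 104.9] 8.7 z [0.083 0.14 ]
side hatch 0.82 1036 med [0.539  0.2966 0.1077] n [-0.477 -0.074  0.875] tilt 28.9 yaw 8.9 rect [541.9 309. ] [112.7 122.8] 9.5 z [0.082 0.137]
side tester 0.28 1299 med [ 0.4333 -0.345   0.021 ] n [-0.002  0.003  1.   ] tilt 0.2 yaw -55.4 rect [ 435.1 -333.5] [83.7 67.7] 79.6 z [-0.001  0.024]
side tester 0.27 1038 med [0.5395 0.2941 0.1081] n [-0.476 -0.077  0.876] tilt 28.8 yaw 9.2 rect [539. 299.] [103.3 104.4] 9.3 z [0.082 0.136]
side terminal_c_mid 0.58 306 med [ 0.4296 -0.0944  0.0124] n [-0.582 -0.149  0.799] tilt 37.0 yaw 14.4 rect [430.2 -84.4] [25.9 73.9] 13.4 z [-0.002  0.02 ]
side press_pad 0.73 1254 med [ 0.4338 -0.3455  0.0211] n [-0.002  0.002  1.   ] tilt 0.2 yaw -54.6 rect [ 438.  -338.2] [78.1 70.2] 21.8 z [0.    0.024]
side press_pad 0.58 965 med [0.538  0.294  0.1075] n [-0.478 -0.072  0.876] tilt 28.9 yaw 8.6 rect [538.8 296.8] [104.2 101.3] 10.4 z [0.081 0.136]
```

View pics/topc.png

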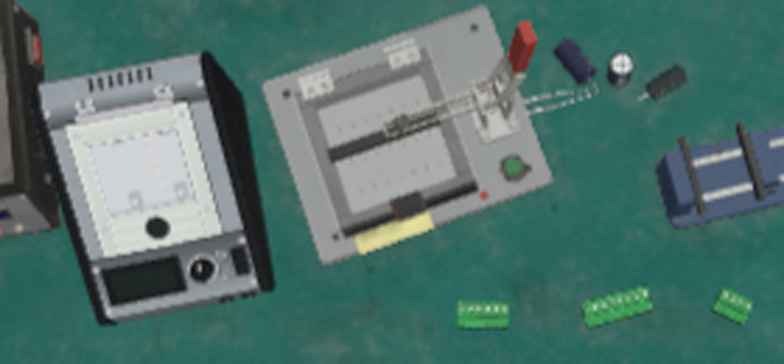

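Crop shows the pad at full-image pixel ≈(186,251), hatch hinges at (160,207) and (188,202), middle block longest with yaw ≈15°. Now I compute the frame.

Run:
```python
from h import *
im,d=read_camera("top")
g=im.max(2); m=np.zeros(g.shape,bool); m[244:259,179:194]=True
p=pts("top",m,d); gm=m&(g<90); pp=pts("top",gm,d); print("pad",len(pp),pp.mean(0).round(4),np.ptp(pp,0).round(4))
# hatch outline in hatch coordinates
psi=np.radians(9.3); U=np.array([.866*np.cos(psi),.866*np.sin(psi),.5]);N=np.array([-.5*np.cos(psi),-.5*np.sin(psi),.866]);Y=np.cross(N,U)
for c in("top","side"):
    im,d=read_camera(c)
    regions=[r for r in regions_of(c,"hatch") if abs(np.median(pts(c,r["region"],d)[:,1])-.3)<.05]
    q=pts(c,regions[0]["region"],d)-pp.mean(0);a=np.c_[q@U,q@Y,q@N]; print(c,"rel pad u,y,n:",np.percentile(a,[1,5,50,95,99],axis=0).round(4).tolist())
    for nm in("press_pad",):print([ (r["score"],w(c,r["xyz"]).round(4)) for r in spot_in(c,nm)[:2]])
# shelf
im,d=read_camera("top"); m=np.zeros(d.shape,bool);m[0:130,100:350]=True;s=pts("top",m,d)
for lo,hi in((.05,.2),(.2,.3),(.3,.4),(.4,.5),(.5,.8)):
    k=s[(s[:,2]>lo)&(s[:,2]<hi)]
    if len(k):print(lo,hi,len(k),"xmin",np.percentile(k[:,0],1).round(3), "y",np.percentile(k[:,1],[1,99]).round(2))
print("U",U,"N",N,"Y",Y)
s=read_state();print(s["time"],s["tool_pos"])
```

```text
pad 42 [0.5039 0.2932 0.0914] [0.014  0.0172 0.0105]
top rel pad u,y,n: [[-0.0161, -0.049, -0.0065], [-0.0109, -0.0447, -0.005], [0.043, 0.0, -0.0017], [0.0947, 0.044, 0.0017], [0.1014, 0.048, 0.0031]]
[(0.82, array([0.5404, 0.3004, 0.1113]))]
side rel pad u,y,n: [[-0.0188, -0.0508, -0.0066], [-0.0145, -0.0479, -0.0054], [0.0377, -0.004, -0.0026], [0.0897, 0.0429, 0.0002], [0.0956, 0.0486, 0.0012]]
[(0.71, array([0.5459, 0.2499, 0.082 ])), (0.65, array([0.5393, 0.2959, 0.107 ]))]
0.05 0.2 145 xmin 0.788 y [-0.11  0.35]
0.2 0.3 3 xmin 0.723 y [-0.01  0.2 ]
0.3 0.4 6389 xmin 0.719 y [-0.08  0.39]
0.4 0.5 23977 xmin 0.721 y [-0.08  0.36]
U [0.85461705 0.13994891 0.5       ] N [-0.49342786 -0.08080191  0.866     ] Y [-0.16159671  0.98681229  0.        ]
1.65 [ 0.23447028 -0.63294088  0.2532406 ]
```

```bash
cat >> h.py <<'E'
psi=np.radians(9.3); c3,s3=np.cos(np.pi/6),.5
U=np.array([c3*np.cos(psi),c3*np.sin(psi),s3]);N=np.array([-s3*np.cos(psi),-s3*np.sin(psi),c3]);Y=np.cross(N,U)
PAD=np.array([.504,.2932,.0915]);HINGE=PAD+.101*U-.005*N;NEST=HINGE-.054*U-.034*N
RP=np.c_[U,-Y,-N]; RQ=np.c_[-U,Y,-N]
def to(p,Rt):  # shift mm, turn deg from present
    s=read_state();R0=R.from_rotvec(s["tcp_rot"]).as_matrix()
    print("t",round(s["time"],2),"shift",(np.array(p)-s["tool_pos"]).round(4),"turn",np.degrees(R.from_matrix(Rt@R0.T).as_rotvec()).round(1))
E
python3 - <<'E'
from h import *
print(HINGE,NEST); to([.46,-.2,.25],RP); print(PAD+.082*N)
E
```

```text
[0.59278599 0.30773926 0.13766987] [0.56341187 0.30292907 0.08122501]
t 1.65 shift [ 0.2255  0.4329 -0.0032] turn [  7.7 -29.  -10.8]
[0.46353892 0.28657424 0.16251408]
```

Request:
step_arm:
  motion:
    - [[0,0.03,0.054,0,1,-3.6,-1.3],[0,0.058,0.108,0,1.9,-7.2,-2.7],[0,0.086,0.162,0,2.9,-10.9,-4],[0,0.114,0.216,0,3.9,-14.5,-5.4],[0,0.142,0.27,0,4.8,-18.1,-6.7],[0,0.17,0.324,0,5.8,-21.8,-8.1],[0,0.198,0.378,0,6.7,-25.4,-9.4],[0,0.225,0.433,-0.003,7.7,-29,-10.8]]

```text
time: 2.65
tool_pos: [0.4603, -0.1987, 0.2511]
tcp_rot: [-2.984, -0.24, -0.804]
wrist_force: [1.7, 0.0, -0.3]
width: -0.001
```

Run:
```python
from h import *
print(read_state()["tool_pos"]);to(PAD+.082*N,RP)
```

```text
[ 0.46026282 -0.19868166  0.2511461 ]
t 2.65 shift [ 0.0033  0.4853 -0.0886] turn [-0.   0.2  0.1]
```

Request:
step_arm:
  motion:
    - [[0,0,0.06,0,0,0,0],[0,0,0.122,-0.005,0,0,0],[0,0,0.184,-0.01,0,0,0],[0,0,0.246,-0.02,0,0,0],[0,0.001,0.307,-0.03,0,0,0],[0,0.002,0.367,-0.04,0,0,0],[0,0.003,0.427,-0.06,0,0,0],[0,0.003,0.485,-0.0886,0,0,0]]

```text
time: 3.65
tool_pos: [0.4636, 0.2818, 0.1678]
tcp_rot: [-2.98, -0.241, -0.809]
wrist_force: [2.0, -0.6, 0.2]
width: -0.006
```

Run:
```python
from h import *
print(read_state()["wrist_force"]);to(PAD+.082*N,RP)
im,d=read_camera("wrist");cv2.imwrite("pics/w1.png",im)
for r in spot_in("wrist","press_pad")[:3]:print(r["score"],w("wrist",r["xyz"]).round(4))
g=im.max(2)
P=pts("wrist",d>0,d);q=P-PAD;a=np.c_[q@U,q@Y,q@N]
k=(a[:,0]>.02)&(a[:,0]<.08)&(abs(a[:,1])<.04)&(abs(a[:,2])<.015);print(k.sum(),np.median(a[k],0))
```

```text
[ 1.98146598 -0.56303225  0.23776434]
t 3.65 shift [-0.0001  0.0048 -0.0053] turn [-0.2  0.4  0. ]
17182 [ 5.17276110e-02  6.03052530e-05 -5.30616773e-03]
```

View pics/w1.png

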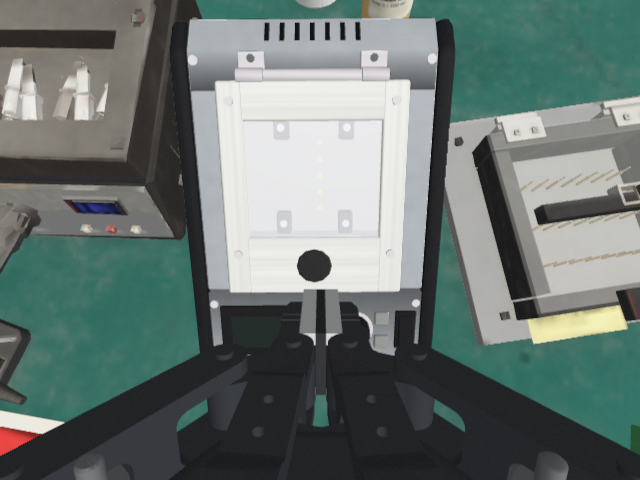

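The wrist view shows the shut hatch with the pad at (314,266), hinge rod at (312,74), and the closed fingers at (320,310) just below the pad.

Run:
```python
from h import *
im,d=read_camera("wrist");g=im.max(2)
def rel(m):
    p=pts("wrist",m,d);return np.median(p,0).round(4),(((p-PAD)@np.c_[U,Y,N]).mean(0)).round(4),len(p)
m=np.zeros(g.shape,bool);m[245:288,292:336]=True
print("pad",rel(m&(g<60)))
for (u,v) in ((240,100),(400,100),(238,270),(390,270),(312,75),(227,200),(428,200)):
    m[:]=False;m[v-2:v+3,u-2:u+3]=True;print(u,v,rel(m)[1])
to(PAD+.022*N,RP)
```

```text
pad (array([0.5016, 0.29  , 0.0919]), array([-0.0024, -0.0027,  0.0017]), 801)
240 100 [0.0809 0.0358 0.    ]
400 100 [ 0.0814 -0.0444 -0.0001]
238 270 [-0.0096  0.0414  0.0011]
390 270 [-0.0091 -0.0444  0.0012]
312 75 [ 0.0928 -0.0003  0.    ]
227 200 [0.0303 0.0453 0.0005]
428 200 [ 0.0287 -0.066  -0.0114]
t 3.8 shift [ 0.0317  0.0107 -0.0533] turn [ 0.2 -0.1 -0.2]
```

Request:
step_arm:
  motion:
    - [[0,0.009,0.0027,-0.016,0.2,0,-0.2],[0,0.018,0.0054,-0.032,0.2,0,-0.2],[0,0.0273,0.0081,-0.0483,0.2,0,-0.2],[0,0.0273,0.0081,-0.0483,0.2,0,-0.2],[0,0.0288,0.0084,-0.0509,0.2,0,-0.2],[0,0.0303,0.0086,-0.0535,0.2,0,-0.2],[0,0.0318,0.0088,-0.0561,0.2,0,-0.2],[0,0.0318,0.0088,-0.0561,0.2,0,-0.2]]

```text
time: 4.8
tool_pos: [0.4936, 0.2897, 0.1081]
tcp_rot: [-2.984, -0.243, -0.799]
wrist_force: [0.2, -0.9, 2.3]
width: 0.001
```

Run:
```python
from h import *
s=read_state();print(s["wrist_force"].round(2),s["wrist_force"]@N,((s["tool_pos"]-.022*N-PAD)@np.c_[U,Y,N]).round(4))
```

```text
[ 0.23 -0.94  2.28] 1.9379825334458607 [-0.0011 -0.0017 -0.0022]
```

Request:
step_arm:
  motion:
    - [[0,0.0005,0.0001,-0.0009,0,0,0],[0,0.001,0.0002,-0.0017,0,0,0],[0,0.0015,0.0002,-0.0026,0,0,0],[0,0.002,0.0003,-0.0035,0,0,0],[0,0.0022,0.0004,-0.0039,0,0,0],[0,0.0025,0.0004,-0.0043,0,0,0],[0,0.0025,0.0004,-0.0043,0,0,0],[0,0.0025,0.0004,-0.0043,0,0,0]]

```text
time: 5.8
tool_pos: [0.496, 0.2901, 0.1038]
tcp_rot: [-2.984, -0.243, -0.799]
wrist_force: [-3.2, -1.1, 3.7]
width: -0.003
```

Run:
```python
from h import *
s=read_state();print(s["wrist_force"].round(2),s["wrist_force"]@N,((s["tool_pos"]-.022*N-PAD)@np.c_[U,Y,N]).round(4))
```

```text
[-3.22 -1.11  3.65] 4.842119770285166 [-0.0011 -0.0017 -0.0071]
```

Request:
step_arm:
  motion:
    - [[0,0.0003,0,-0.0005,0,0,0],[0,0.0005,0.0001,-0.0009,0,0,0],[0,0.0008,0.0001,-0.0013,0,0,0],[0,0.001,0.0002,-0.0017,0,0,0],[0,0.001,0.0002,-0.0017,0,0,0],[0,0.001,0.0002,-0.0017,0,0,0],[0,0.001,0.0002,-0.0017,0,0,0],[0,0.001,0.0002,-0.0017,0,0,0]]

```text
time: 6.8
tool_pos: [0.4967, 0.2903, 0.1028]
tcp_rot: [-2.984, -0.242, -0.799]
wrist_force: [-9.8, -2.7, 11.3]
width: 0.001
```

Run:
```python
from h import *
s=read_state();print(s["wrist_force"].round(2),s["wrist_force"]@N,((s["tool_pos"]-.022*N-PAD)@np.c_[U,Y,N]).round(4))
```

```text
[-9.78 -2.72 11.29] 14.818651526301611 [-0.001  -0.0017 -0.0084]
```

```bash
cat >> h.py <<'E'
def RB(deg): # tool down, tool y at yaw deg
    a=np.radians(deg);y=np.array([np.cos(a),np.sin(a),0]);z=np.array([0,0,-1.]);return np.c_[np.cross(y,z),y,z]
E
python3 - <<'E'
from h import *
to([.431,-.091,.16],RB(15))
s=read_state();R0=R.from_rotvec(s["tcp_rot"]).as_matrix()
rv=R.from_matrix(RB(15)@R0.T).as_rotvec(degrees=True);print(np.linalg.norm(rv))
E
```

```text
t 6.8 shift [-0.0657 -0.3813  0.0572] turn [-28.3  18.2  93.3]
99.19938992603113
```

Request:
step_arm:
  motion:
    - [[0,-0.027,-0.0045,0.05,0,0,0],[0,-0.06,-0.01,0.095,-2.83,1.82,9.33],[0.05,-0.065,-0.07,0.11,-5.66,3.64,18.66],[0.05,-0.066,-0.13,0.11,-8.5,5.5,28],[0.05,-0.066,-0.19,0.1,-11.3,7.3,37.3],[0.05,-0.066,-0.25,0.09,-14.1,9.1,46.6],[0.05,-0.066,-0.31,0.075,-17,10.9,56],[0.05,-0.066,-0.37,0.06,-19.8,12.7,65.3]]

```text
time: 7.8
tool_pos: [0.4348, 0.0515, 0.1859]
tcp_rot: [-2.755, -1.417, -0.453]
wrist_force: [0.7, -0.1, -0.1]
width: 0.587
```

Run:
```python
from h import *
to([.431,-.091,.14],RB(15))
```

```text
t 7.8 shift [-0.0038 -0.1425 -0.0459] turn [-14.   10.   50.2]
```

Request:
step_arm:
  motion:
    - [[0.05,0,-0.03,-0.01,-2.3,1.7,8.4],[0.05,0,-0.06,-0.02,-4.7,3.3,16.7],[0.05,-0.002,-0.09,-0.03,-7,5,25.1],[0.05,-0.003,-0.12,-0.04,-9.3,6.7,33.5],[0.05,-0.0038,-0.1425,-0.0459,-11.7,8.3,41.8],[0.05,-0.0038,-0.1425,-0.0459,-14,10,50.2],[0.05,-0.0038,-0.1425,-0.0459,-14,10,50.2],[0.05,-0.0038,-0.1425,-0.0459,-14,10,50.2]]

```text
time: 8.8
tool_pos: [0.4309, -0.0908, 0.1398]
tcp_rot: [-1.914, -2.49, -0.001]
wrist_force: [-0.8, -0.5, 0.5]
width: 0.588
```

Run:
```python
from h import *
to([.431,-.091,.14],RB(15))
im,d=read_camera("wrist");cv2.imwrite("pics/w2.png",im)
for r in regions_of("wrist","terminal_c_mid")[:3]:
    p=pts("wrist",r["region"],d)
    for lo in(.004,.015):
        q=p[(p[:,2]>lo)&(p[:,2]<.03)]
        if len(q)>20:
            rc=cv2.minAreaRect((q[:,:2]*1000).astype(np.float32));print(r["score"],lo,len(q),np.round(rc[0],1),np.round(rc[1],1),round(rc[2],1),q[:,2].max().round(4))
t,dt=read_camera("top");cv2.imwrite("pics/topo.png",cv2.resize(t[180:290,120:240],None,fx=5,fy=5,interpolation=cv2.INTER_CUBIC))
```

```text
t 8.8 shift [ 0.0001 -0.0002  0.0002] turn [-0.  -0.   0.1]
0.64 0.004 2855 [429.1 -90.4] [21.2 60.1] 13.0 0.0222
0.64 0.015 1633 [433.6 -89.4] [12. 60.] 13.0 0.0222
```

View pics/w2.png

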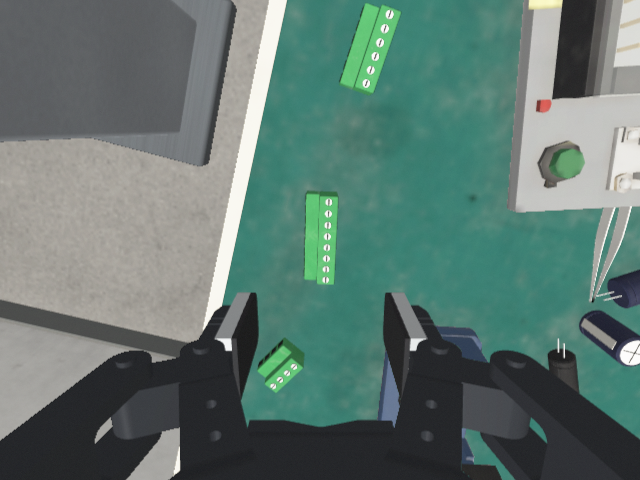

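View pics/topo.png

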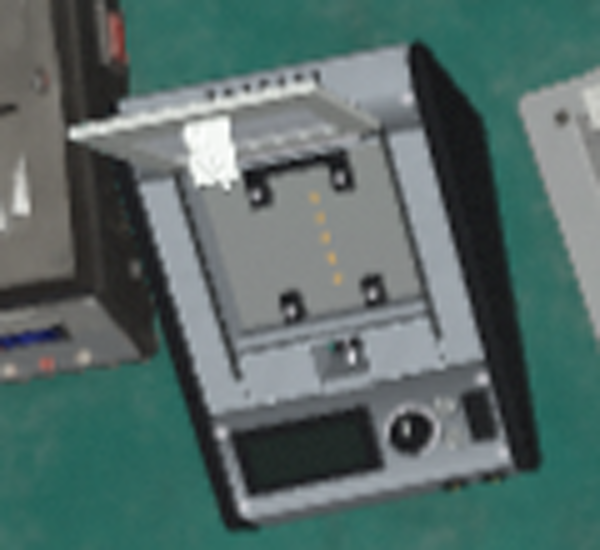

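The wrist view shows the long block at (322,238), well between the jaws' line. The top crop shows the hatch open with the nest's four corner cheeks visible around (315,245) in the crop.

Request:
step_arm:
  motion:
    - [[0.05,-0.0019,0.0004,-0.04,0,0,-2],[0.05,-0.0019,0.0004,-0.085,0,0,-2],[0.05,-0.0019,0.0004,-0.108,0,0,-2],[0.05,-0.0019,0.0004,-0.1148,0,0,-2],[0.05,-0.0019,0.0004,-0.1148,0,0,-2],[0,-0.0019,0.0004,-0.1148,0,0,-2],[0,-0.0019,0.0004,-0.1148,0,0,-2],[0,-0.0019,0.0004,-0.1148,0,0,-2]]
  newtons: 40

```text
time: 9.95
tool_pos: [0.4305, -0.0909, 0.0267]
tcp_rot: [1.955, 2.455, 0.003]
wrist_force: [0.2, 0.3, 6.8]
width: 0.23
```

Run:
```python
from h import *
s=read_state();print(s["tool_pos"],s["width"]*.0854)
# nest corner cheeks etc from top image
im,d=read_camera("top")
def P(u,v):
    m=np.zeros(d.shape,bool);m[v-1:v+2,u-1:u+2]=True
    p=np.median(pts("top",m,d),0);return p.round(4),((p-NEST)@np.c_[U,Y,N]).round(4)
for (x,y) in ((258,190),(343,175),(292,307),(374,290),(318,245)): print(P(round(120+x/5),round(180+y/5)))
to(NEST+.1*N,RQ);print(np.linalg.norm(R.from_matrix(RQ@R.from_rotvec(s["tcp_rot"]).as_matrix().T).as_rotvec(degrees=True)))
```

```text
[ 0.43050691 -0.09089443  0.02674391] 0.019637240900789586
(array([0.5804, 0.3226, 0.1048]), array([0.0291, 0.0167, 0.0104]))
(array([0.5865, 0.2835, 0.1039]), array([ 0.0283, -0.0229,  0.0098]))
(array([0.5318, 0.3163, 0.0749]), array([-0.0283,  0.0183,  0.0091]))
(array([0.5373, 0.2757, 0.0749]), array([-0.0292, -0.0227,  0.0096]))
(array([0.5586, 0.3022, 0.0778]), array([-0.0059,  0.0001, -0.0006]))
t 10.0 shift [0.0836 0.3858 0.1411] turn [-18.5 -27.2  84.2]
90.37149037861559
```

```bash
cat >> h.py <<'E'
NC=NEST-.0025*Y
E
python3 - <<'E'
from h import *
to(NC+.13*N,RQ)
E
```

```text
t 10.0 shift [0.0692 0.3809 0.1671] turn [-18.5 -27.2  84.2]
```

Request:
step_arm:
  motion:
    - [[0,0,0,0.03,0,0,0],[0,0,0,0.085,-1.8,-2.7,8.4],[0,0,0.05,0.13,-3.7,-5.4,16.8],[0,0,0.1,0.17,-5.5,-8.2,25.3],[0,0.005,0.15,0.18,-7.4,-10.9,33.7],[0,0.01,0.2,0.18,-9.2,-13.6,42.1],[0,0.02,0.25,0.18,-11.1,-16.3,50.5],[0,0.03,0.29,0.18,-12.9,-19,58.9]]

```text
time: 11.0
tool_pos: [0.4603, 0.2013, 0.2074]
tcp_rot: [0.407, 2.725, 0.046]
wrist_force: [0.5, -0.3, -0.3]
width: 0.231
```

Run:
```python
from h import *
to(NC+.13*N,RQ);s=read_state();print(s["width"]*.0854)
```

```text
t 11.0 shift [ 0.0394  0.0886 -0.0135] turn [-5.5 -8.1 24.9]
0.019703260635669975
```

Request:
step_arm:
  motion:
    - [[0,0.005,0.02,0,-1.7,-2.5,7.8],[0,0.012,0.042,0,-3.4,-5,15.6],[0,0.022,0.064,-0.005,-5.1,-7.5,23.3],[0,0.032,0.08,-0.01,-5.5,-8.1,24.9],[0,0.0394,0.0886,-0.0135,-5.5,-8.1,24.9],[0,0.0394,0.0886,-0.0135,-5.5,-8.1,24.9],[0,0.0394,0.0886,-0.0135,-5.5,-8.1,24.9],[0,0.0394,0.0886,-0.0135,-5.5,-8.1,24.9]]

```text
time: 12.0
tool_pos: [0.4996, 0.2895, 0.1941]
tcp_rot: [-0.211, 2.61, 0.058]
wrist_force: [-0.3, -1.1, -1.0]
width: 0.226
```

Run:
```python
from h import *
im,d=read_camera("wrist");cv2.imwrite("pics/w3.png",im)
to(NC+.07*N,RQ)
```

```text
t 12.05 shift [ 0.0296  0.0053 -0.0523] turn [-0.1  0.   0. ]
```

View pics/w3.png

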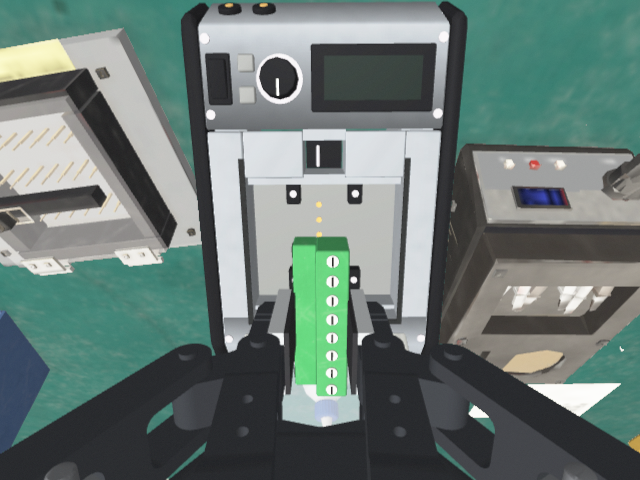

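The wrist view shows the block upright and aligned between the jaws (293–348, 237–395) with the nest's lower cheeks at (293,193), (355,193). I check pitch and cheek positions from depth.

Run:
```python
from h import *
im,d=read_camera("wrist");s=read_state();Rt=R.from_rotvec(s["tcp_rot"]).as_matrix()
b,g,r=[im[...,i].astype(int) for i in range(3)]
m=(g>r+50)&(g>b+40);m[:230]=False;m[400:]=False;m[:,:285]=False;m[:,355:]=False
p=pts("wrist",m,d);t=(p-s["tool_pos"])@Rt
print(len(t),"tool x",np.percentile(t[:,0],[1,99]).round(4),"y",np.percentile(t[:,1],[1,99]).round(4),"z",np.percentile(t[:,2],[2,50,98]).round(4))
hi=t[t[:,1]<np.median(t[:,1])];lo=t[t[:,1]>np.median(t[:,1])]
for h in(hi,lo):
    k=abs(h[:,2]-np.median(h[:,2]))<.003;print(np.median(h[k],0).round(4),np.polyfit(h[k,0],h[k,2],1).round(4))
for (u,v) in((293,193),(355,193)):
    mm=np.zeros(d.shape,bool);mm[v-8:v+9,u-8:u+9]=True;q=(pts("wrist",mm&(im.max(2)<80),d)-NC)@np.c_[U,Y,N];print(np.median(q,0).round(4),len(q),(np.ptp(q,0)).round(3))
mm=np.zeros(d.shape,bool);mm[195:225,335:345]=True;print("floor",np.median((pts("wrist",mm,d)-NC)@np.c_[U,Y,N],0).round(4))
```

```text
7224 tool x [-0.028   0.0311] y [-0.0095  0.0104] z [0.0056 0.0078 0.0192]
[ 0.0049 -0.0053  0.0137] [0.0022 0.0137]
[0.0049 0.0059 0.0066] [0.001  0.0066]
[-0.0326 -0.0163  0.0097] 186 [0.01  0.009 0.004]
[-0.0318  0.0215  0.0097] 180 [0.011 0.008 0.008]
floor [-0.0196  0.013   0.0009]
```

Run:
```python
from h import *
C=NC+.0015*Y+.0005*U
for h in(.07,.045,.032,.0265):to(C+h*N,RQ)
```

```text
t 12.1 shift [ 0.0298  0.0067 -0.052 ] turn [-0.1  0.   0. ]
t 12.1 shift [ 0.0422  0.0087 -0.0737] turn [-0.1  0.   0. ]
t 12.1 shift [ 0.0486  0.0098 -0.0849] turn [-0.1  0.   0. ]
t 12.1 shift [ 0.0513  0.0102 -0.0897] turn [-0.1  0.   0. ]
```

Request:
step_arm:
  motion:
    - [[0,0.015,0.0035,-0.026,0,0,0],[0,0.0298,0.0067,-0.052,0,0,0],[0,0.0422,0.0087,-0.0737,0,0,0],[0,0.0486,0.0098,-0.0849,0,0,0],[0,0.0499,0.01,-0.0873,0,0,0],[0,0.0513,0.0102,-0.0897,0,0,0],[0,0.0513,0.0102,-0.0897,0,0,0],[0,0.0513,0.0102,-0.0897,0,0,0]]

```text
time: 13.1
tool_pos: [0.5511, 0.3001, 0.1053]
tcp_rot: [-0.211, 2.609, 0.059]
wrist_force: [-0.4, 0.2, -0.3]
width: 0.226
```

Run:
```python
from h import *
s=read_state();print(s["wrist_force"]@np.c_[U,Y,N],((s["tool_pos"]-NC)@np.c_[U,Y,N]).round(4))
```

```text
[-0.47466274  0.27283117 -0.10833539] [0.0011 0.0017 0.0271]
```

Request:
step_arm:
  motion:
    - [[0,0.0003,0,-0.0004,0,0,0],[0,0.0005,0.0001,-0.0009,0,0,0],[0,0.0007,0.0001,-0.0013,0,0,0],[0,0.001,0.0002,-0.0017,0,0,0],[0,0.0012,0.0002,-0.0022,0,0,0],[0,0.0012,0.0002,-0.0022,0,0,0],[0,0.0012,0.0002,-0.0022,0,0,0],[0,0.0012,0.0002,-0.0022,0,0,0]]

```text
time: 14.1
tool_pos: [0.5518, 0.3004, 0.1049]
tcp_rot: [-0.211, 2.608, 0.059]
wrist_force: [-15.7, -4.1, 18.3]
width: 0.232
```

Run:
```python
from h import *
s=read_state();print(s["wrist_force"]@np.c_[U,Y,N],((s["tool_pos"]-NC)@np.c_[U,Y,N]).round(4))
```

```text
[-4.83064189 -1.49670988 23.94998036] [0.0016 0.0019 0.0264]
```

Request:
step_arm:
  motion:
    - [[0.0,-0.0003,0,0.0005,0,0,0],[0.036,-0.0003,0,0.0005,0,0,0],[0.036,-0.0003,0,0.0005,0,0,0],[0.036,-0.0003,0,0.0005,0,0,0],[0.036,-0.0005,0,0.001,0,0,0],[0.036,-0.01,-0.0016,0.0175,0,0,0],[0.036,-0.03,-0.005,0.052,0,0,0],[0.036,-0.052,-0.0085,0.091,0,0,0]]

```text
time: 15.1
tool_pos: [0.4989, 0.2913, 0.1957]
tcp_rot: [-0.211, 2.61, 0.057]
wrist_force: [0.5, -0.1, 0.3]
width: 0.421
```

Run:
```python
from h import *
s=read_state();print(s["wrist_force"],((s["tool_pos"]-NC)@np.c_[U,Y,N]).round(4))
im,d=read_camera("wrist");cv2.imwrite("pics/w4.png",im)
b,g,r=[im[...,i].astype(int) for i in range(3)]
m=(g>r+50)&(g>b+40);m[:150]=False;m[:,:250]=False;m[:,390:]=False
q=(pts("wrist",m,d)-NC)@np.c_[U,Y,N];q=q[np.all(abs(q)<.05,1)];print(len(q),np.percentile(q,[1,50,99],axis=0).round(4).tolist())
```

```text
[ 0.48211546 -0.09807641  0.33519154] [0.0005 0.0015 0.1319]
2584 [[-0.0329, -0.0057, 0.0161], [-0.0054, 0.0037, 0.024], [0.0254, 0.0145, 0.0264]]
```

View pics/w4.png

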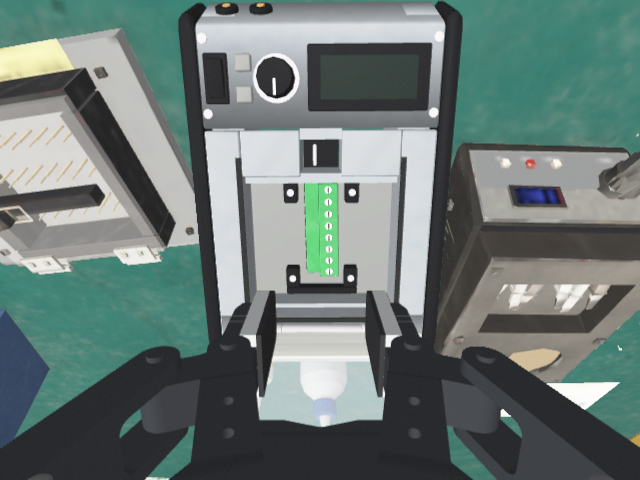

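The wrist view shows the block in the nest at (305–338, 183–275), centred between the cheeks at x 291/351. I check it lies flat on the floor.

Run:
```python
from h import *
im,d=read_camera("wrist")
B=np.c_[U,Y,N]
def q(v0,v1,u0,u1):
    m=np.zeros(d.shape,bool);m[v0:v1,u0:u1]=True;return (pts("wrist",m,d)-NC)@B
for n,a in dict(high1=(185,200,323,334),high2=(220,235,323,334),high3=(255,270,323,334),low1=(187,200,308,317),low3=(250,265,308,317),floorL=(205,260,265,285),floorR=(205,260,355,380),chTL=(187,197,286,296),chTR=(187,197,347,357),chBL=(268,285,288,298),chBR=(268,285,345,355),bar=(282,290,310,335)).items():
    p=q(*a);print(n,np.median(p,0).round(4))
```

```text
high1 [-0.0267  0.0092  0.0187]
high2 [-0.0043  0.0093  0.0186]
high3 [0.0192 0.0094 0.0183]
low1 [-0.0249 -0.0008  0.0114]
low3 [ 0.0184 -0.0011  0.0114]
floorL [ 0.0044 -0.0271 -0.0007]
floorR [ 0.0044  0.0367 -0.0005]
chTL [-0.0249 -0.0151  0.0069]
chTR [-0.0247  0.0249  0.0065]
chBL [ 0.0339 -0.0149  0.0083]
chBR [0.0339 0.0247 0.0083]
bar [0.0416 0.0056 0.0073]
```

Seated flat: screw tops 19.3 mm and step 12 mm above the floor. Now to close: go over and behind the open hatch.

```bash
cat >> h.py <<'E'
def wp(L,y=-.0015):
    s=read_state();print("t",round(s["time"],2),"F",s["wrist_force"].round(1),"now u,y,n",((s["tool_pos"]-HINGE)@np.c_[U,Y,N]).round(4))
    for u,n in L:print((HINGE+u*U+y*Y+n*N-s["tool_pos"]).round(4).tolist())
E
python3 - <<'E'
from h import *
T=np.array(get_calibration("wrist")["world_from_camera"]);s=read_state()
print("cam rel tcp u,y,n",(T[:3,3]-s["tool_pos"])@np.c_[U,Y,N])
im,d=read_camera("top");m=np.zeros(d.shape,bool);m[190:222,130:200]=True
q=(pts("top",m,d)-HINGE)@np.c_[U,Y,N];k=(q[:,2]>.06)&(q[:,2]<.125)&(abs(q[:,1])<.055);print("hatch top",k.sum(),np.percentile(q[k],[2,50,98],axis=0).round(3).tolist())
wp([(-.053,.14),(-.05,.165),(-.005,.168),(.045,.168),(.085,.165),(.087,.14),(.087,.11),(.087,.107)]);to(NC,RQ)
E
```

```text
cam rel tcp u,y,n [-0.07320232  0.0002701   0.12102726]
hatch top 442 [[0.012, -0.05, 0.063], [0.033, -0.002, 0.1], [0.044, 0.046, 0.112]]
t 15.25 F [ 0.5  0.2 -0.1] now u,y,n [-0.05    0.0003  0.1   ]
[-0.022, -0.0054, 0.0331]
[-0.0318, -0.007, 0.0563]
[0.0052, -0.001, 0.0814]
[0.0479, 0.006, 0.1064]
[0.0836, 0.0119, 0.1238]
[0.0976, 0.0142, 0.1031]
[0.1124, 0.0166, 0.0771]
[0.1139, 0.0168, 0.0745]
t 15.25 shift [ 0.0631  0.0075 -0.1181] turn [-0.3  0.4  0. ]
```

Request:
step_arm:
  motion:
    - [[0,-0.022,-0.0054,0.0331,0,0,0],[0,-0.0318,-0.007,0.0563,0,0,0],[0,0.0052,-0.001,0.0814,0,0,0],[0,0.0479,0.006,0.1064,0,0,0],[0,0.0836,0.0119,0.1238,0,0,0],[0,0.0976,0.0142,0.1031,0,0,0],[0,0.1124,0.0166,0.0771,0,0,0],[0,0.1139,0.0168,0.0745,0,0,0]]

```text
time: 16.25
tool_pos: [0.6136, 0.3084, 0.2681]
tcp_rot: [-0.21, 2.611, 0.058]
wrist_force: [-0.2, -0.3, -0.1]
width: 0.0
```

Run:
```python
from h import *
# tip corner C path -> TCP u = C.u+.011, n = C.n+.022
L=[(.075,.108),(.06,.112),(.047,.116),(.034,.12),(.021,.123)]
for th in(1.45,1.3,1.15):L.append((-.1*np.cos(th)+.003*np.sin(th)+.011,.1*np.sin(th)+.022))
wp(L);print(L)
```

```text
t 16.25 F [-0.2 -0.3 -0.1] now u,y,n [ 0.0831 -0.0027  0.1026]
[-0.0098, -0.0004, 0.0006]
[-0.0245, -0.0028, -0.0034]
[-0.0376, -0.0049, -0.0065]
[-0.0507, -0.0071, -0.0095]
[-0.0633, -0.0091, -0.0134]
[-0.0788, -0.0117, -0.0244]
[-0.0899, -0.0135, -0.0344]
[-0.0996, -0.0151, -0.0459]
[(0.075, 0.108), (0.06, 0.112), (0.047, 0.116), (0.034, 0.12), (0.021, 0.123), (np.float64(0.0019278620363761025), np.float64(0.12127129910375886)), (np.float64(-0.012859208306207157), np.float64(0.11835581854171931)), (np.float64(-0.027110452267634175), np.float64(0.11327639402605211))]
```

Request:
step_arm:
  motion:
    - [[0,-0.0098,-0.0004,0.0006,0,0,0],[0,-0.0245,-0.0028,-0.0034,0,0,0],[0,-0.0376,-0.0049,-0.0065,0,0,0],[0,-0.0507,-0.0071,-0.0095,0,0,0],[0,-0.0633,-0.0091,-0.0134,0,0,0],[0,-0.0788,-0.0117,-0.0244,0,0,0],[0,-0.0899,-0.0135,-0.0344,0,0,0],[0,-0.0996,-0.0151,-0.0459,0,0,0]]

```text
time: 17.25
tool_pos: [0.5134, 0.2934, 0.2222]
tcp_rot: [-0.21, 2.61, 0.059]
wrist_force: [0.7, 0.6, 1.5]
width: 0.001
```

Run:
```python
from h import *
L=[]
for th,r in((1.0,.1),(.85,.101),(.7,.103),(.55,.105),(.42,.107),(.3,.109),(.2,.11),(.12,.111)):L.append((-r*np.cos(th)+.003*np.sin(th)+.011,r*np.sin(th)+.023))
wp(L)
im,d=read_camera("top");cv2.imwrite("pics/topd.png",cv2.resize(im[170:300,110:250],None,fx=4.5,fy=4.5))
```

```text
t 17.25 F [0.7 0.6 1.5] now u,y,n [-0.0276 -0.0013  0.1135]
[-0.0079, -0.0014, -0.012]
[-0.0148, -0.0026, -0.0256]
[-0.0207, -0.0036, -0.04]
[-0.0246, -0.0042, -0.0555]
[-0.0263, -0.0045, -0.0695]
[-0.0265, -0.0045, -0.0828]
[-0.0247, -0.0042, -0.0938]
[-0.0228, -0.0039, -0.1025]
```

View pics/topd.png

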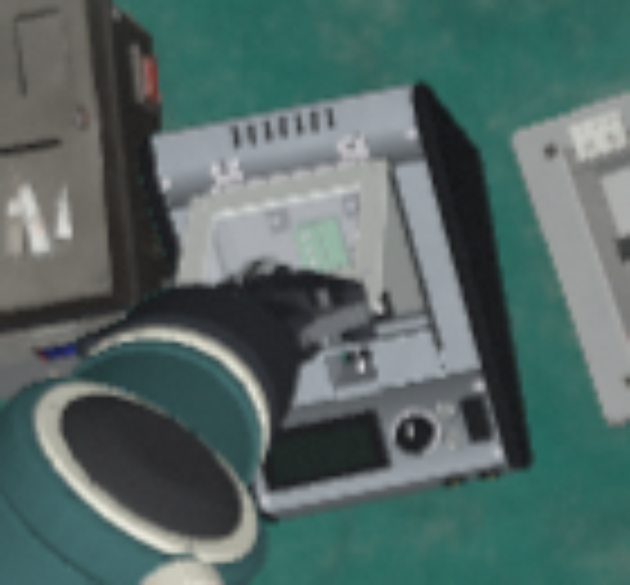

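The picture shows the hatch swung well over with the fingers on its outer side at the free edge (≈(345,310)), the green block visible through the window. I carry on with the arc.

Request:
step_arm:
  motion:
    - [[0,-0.0079,-0.0014,-0.012,0,0,0],[0,-0.0148,-0.0026,-0.0256,0,0,0],[0,-0.0207,-0.0036,-0.04,0,0,0],[0,-0.0246,-0.0042,-0.0555,0,0,0],[0,-0.0263,-0.0045,-0.0695,0,0,0],[0,-0.0265,-0.0045,-0.0828,0,0,0],[0,-0.0247,-0.0042,-0.0938,0,0,0],[0,-0.0228,-0.0039,-0.1025,0,0,0]]

```text
time: 18.3
tool_pos: [0.4888, 0.2885, 0.116]
tcp_rot: [-0.211, 2.615, 0.056]
wrist_force: [-0.2, 0.2, 1.8]
width: 0.005
```

Run:
```python
from h import *
# rest contact TCP n ~ .024, stop ~ .0195
wp([(-.1,.032),(-.1,.028),(-.1,.025),(-.1,.0225),(-.1,.0205),(-.1,.0195),(-.1,.0190),(-.1,.0190)])
```

```text
t 18.3 F [-0.2  0.2  1.8] now u,y,n [-0.1024 -0.0022  0.0341]
[0.003, 0.0012, -0.0006]
[0.005, 0.0015, -0.0041]
[0.0065, 0.0018, -0.0067]
[0.0077, 0.002, -0.0088]
[0.0087, 0.0021, -0.0105]
[0.0092, 0.0022, -0.0114]
[0.0094, 0.0023, -0.0118]
[0.0094, 0.0023, -0.0118]
```

Request:
step_arm:
  motion:
    - [[0,0.003,0.0012,-0.0006,0,0,0],[0,0.005,0.0015,-0.0041,0,0,0],[0,0.0065,0.0018,-0.0067,0,0,0],[0,0.0077,0.002,-0.0088,0,0,0],[0,0.0087,0.0021,-0.0105,0,0,0],[0,0.0092,0.0022,-0.0114,0,0,0],[0,0.0096,0.0023,-0.0121,0,0,0],[0,0.0096,0.0023,-0.0121,0,0,0]]

```text
time: 19.3
tool_pos: [0.4982, 0.2908, 0.1044]
tcp_rot: [-0.21, 2.614, 0.055]
wrist_force: [-8.1, -2.4, 8.4]
width: -0.003
```

Run:
```python
from h import *
wp([(-.1,.0182)]);s=read_state();print(s["wrist_force"]@N)
```

```text
t 19.3 F [-8.1 -2.4  8.4] now u,y,n [-0.0998 -0.0015  0.0192]
[0.0004, 0.0, -0.001]
11.490155544917526
```

Request:
step_arm:
  motion:
    - [[0,0.0004,0,-0.0008,0,0,0],[0,0.0004,0,-0.0008,0,0,0],[0,0.0004,0,-0.0008,0,0,0],[0,-0.001,-0.0002,0.0017,0,0,0],[0,-0.003,-0.0005,0.0052,0,0,0],[0,-0.015,-0.002,0.026,0,0,0],[0,-0.035,-0.006,0.062,0,0,0],[0,-0.055,-0.01,0.11,0,0,0]]

```text
time: 20.3
tool_pos: [0.4422, 0.2802, 0.2143]
tcp_rot: [-0.211, 2.617, 0.054]
wrist_force: [0.9, 0.9, 0.2]
width: 0.002
```

Request:
step_arm:
  motion:
    - [[0,-0.01,-0.06,0.02,0,0,0],[0,-0.01,-0.12,0.03,0,0,0],[0,-0.01,-0.18,0.03,0,0,0],[0,-0.01,-0.22,0.03,0,0,0],[0,-0.01,-0.22,0.03,0,0,0],[0,-0.01,-0.22,0.03,0,0,0],[0,-0.01,-0.22,0.03,0,0,0],[0,-0.01,-0.22,0.03,0,0,0]]

```text
time: 21.3
tool_pos: [0.432, 0.0617, 0.244]
tcp_rot: [-0.215, 2.617, 0.055]
wrist_force: [-0.1, -0.2, 0.5]
width: -0.001
```

Run:
```python
from h import *
im,d=read_camera("top");cv2.imwrite("pics/tope.png",cv2.resize(im[170:300,110:420],None,fx=2.5,fy=2.5,interpolation=cv2.INTER_CUBIC))
m=np.zeros(d.shape,bool);m[195:262,140:215]=True;q=(pts("top",m,d)-HINGE)@np.c_[U,Y,N]
k=(q[:,0]<-.104)&(q[:,0]>-.116)&(abs(q[:,1])<.045);print("frame low edge n",np.percentile(q[k,2],[10,50,90]).round(4),"max n",np.percentile(q[:,2],99.5).round(4))
print(read_state()["time"],read_state()["wrist_force"])
```

```text
frame low edge n [0.0018 0.0046 0.007 ] max n 0.0081
21.35 [ 0.50877589 -0.6940457   0.41490094]
```

View pics/tope.png

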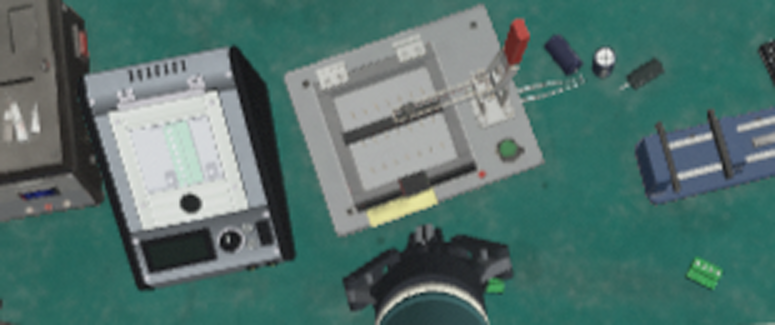

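The hatch is shut flat a second after letting go. The block shows through the window at (185,152), and the short block and the edge of the middle one are still in their places.

```bash
python3 -c "
from h import *
im,d=read_camera('top');m=np.zeros(d.shape,bool);m[195:262,140:215]=True;q=(pts('top',m,d)-HINGE)@np.c_[U,Y,N]
print(np.percentile(q[:,2],99.5));print(finish_job())"
```

```text
0.008044498418596365
the job is handed in; nothing more can be done
None
```

The longest terminal block is in the nest under the hatch, and the hatch is latched shut. I handed the job in at about 21.4 s of the 56 s allowed, with the arm clear of everything.

- **Opening:** I pushed the pad to its stop at about 15 N, and the hatch sprang open.
- **Block:** It lies base down and lengthwise along the slope. Its top was 19.3 mm above the nest floor and flat along its length, which matches a 19 mm block seated fully. It was centred between the cheeks.
- **Closing:** I swung the hatch shut from behind and pushed it to its stop. At the first reading there it was 11.5 N, and I then pressed about 0.8 mm further without reading the force again.
- **Last checks:** About 1.3 s after I let go, the camera depth still showed the hatch lying flat on the panel. The block was visible through the window.
- **Other parts:** The last picture shows the shortest block in its place. The middle block was mostly hidden by the gripper, and the tape roll was outside that view. The arm went near neither after the first look.

Two measurements disagreed slightly. The top and wrist cameras differed by 2 to 3 mm sideways on the nest position, so I steered by the wrist view, which was within the clearance. The pad's stop was also about 3 mm deeper than the cameras suggested, so I found it by force instead.

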